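Unclip the tracker's travel holder from its charging dock

TASK

Lay the white tracker disc flat on the little plate of the travel holder in its dock, centred between the four short stops, and let go of it without dropping it from a height. Then pinch the holder's two side catches together until they release and lift the holder, with the tracker still lying on it, level and straight up until it is about 10 cm above its seat in the dock. Finish while still holding it up there by the pinched catches; leave the charger brick, the ring cone and the folded tablet stand where they are.

Things in the scene. Friction and masses are not known exactly. Their poses are not given: they have to be found in the camera images.
- tracker_center (a point): Centre of the tracker, a loose white plastic disc with a dull metal centre, 32 mm across and 9 mm thick, 15 g, lying flat on the cork; this point is half-way up (4.5 mm above its underside). z is the disc's axis.
- dock: Charging dock, a fixed grey and black plastic block 120 mm (its x) by 100 mm (its y), open in the middle, rim 34 mm high; origin at the centre of its underside on the cork. It may stand turned. The holder sits in it with the same x and y directions.
- stage (a point): Centre of the upper face of the holder's plate, 38 mm above the cork (4 mm above the dock's rim) while docked; x along the plate, y across it to the catches. Four domed black stops 4 mm thick, 5 mm high stand at x = +-13.5, y = +-16.1 mm; the disc fits between them with 3 mm to spare. The plate is free along its x, so fingers that hold the disc along x pass between the stops.
- pinch (a point): Point on the holder half-way between the catch tabs, 16 mm above the plate's upper face; axes as stage. The tabs are upright black plastic plates with outer faces at y = +-31 mm (62 mm over both, 50 mm fully pinched), 22 mm wide along x, rising 28 mm from the plate's upper face (32 mm above the dock's rim). Pinch them along y, from above; the grip on them carries the holder.
- holder: Travel holder, loose, about 115 g in all: aluminium plate 89 mm (x) by 40 mm (y) by 6 mm with a catch at each y side; origin at the centre of the plate's underside, 32 mm above the cork while docked. Hooks on the catches keep it in the dock until both are pinched; they reach 20 mm below the underside, so a rise of 22 mm clears the dock's rim.
- catch_left (a joint): Inward travel of the catch at the holder's +y side, m: 0 = sprung out (hooked), 0.006 = fully in, against its stop. The hook is free of the dock from 0.0035. The spring pushes out with 2 N at 0 and 4.4 N fully in.
- catch_right (a joint): The same for the catch at the holder's -y side: 0 = sprung out (hooked), 0.006 = fully in; free from 0.0035.
- charger: Bystander: silver laptop charger brick, loose, 65 x 65 x 28 mm, origin at the centre of its underside.
- ring_cone: Bystander: white ceramic ring cone, loose, foot 68 mm across, 80 mm high, origin at the centre of its foot.
- tablet_stand: Bystander: aluminium tablet stand folded flat, loose, 130 mm (x) by 90 mm (y), at most 16 mm high, origin at the centre of its underside.
- acrylic_drawer: Bystander: fixed clear acrylic case 80 mm (x) by 130 mm (y) by 100 mm high, its bin tilted out about 45 mm beyond its -x face; origin at the centre of its underside.
Not all that is in view belongs to the job. Of the things that look like the part that bears tracker_center, the smallest one is meant.

How it is judged:
By the outcome, as a careful person would: the job done as asked, in the order asked, and still so for the second after the job is handed in, while the arm keeps its last pose, push and grip.
It also fails if it takes over 54 s, if anything falls off the work surface, if the arm or the gripper's body presses on something with over 40 N, if the wrist force passes 120 N, or if a joint passes its speed limit or range.

ROBOT

A 6-joint arm with a two-finger parallel gripper is mounted at the origin on the work surface. World frame = base frame: x ahead of the robot, y to its left, z up, the work surface at z = 0. Lengths are in mm, angles in rad, forces in N, time in s.
With the tool pointing down it reaches from about 300 to 875 mm from the base axis. Payload 4.2 kg.
Tool frame: the origin (TCP) lies at the very end of the fingers, on their centre line; the grasp point (between the pads) lies behind it (ctrl.grasp_offset is the z of the grasp point in the tool frame, in mm); z points along the fingers, y is the line along which they close (so a half turn about z gives the same grasp; the last joint's range is limited). The gripper opens to 85 mm and grips with 20 to 120 N. Pads are 22 mm wide; open, the fingers measure 114 mm over their backs; the gripper's body (76 mm by 85 mm) begins 54 mm behind the grasp point. The pads swing forward as they close: fully open they stand 13 mm farther back than shut.
Start: joints at [-1.154, 0.32, 1.565, -0, 1.257, -0.02], TCP at [243.254, -521.027, 231.338] pointing down, gripper open.
Joint ranges: [-3.11, 3.11], [-0.84, 2.01], [0.21, 2.61], [-1.34, 4.49], [0.05, 2.63], [-2.56, 2.56]. Speed limits (rad/s): [2.57, 2.57, 3.14, 3.14, 3.14, 3.14].

INTERFACE

Orientations are given as a rotation vector (axis times angle).
In Python, from workcell import ctrl, optics, recognise, cut_out gives the robot as it stands. The module is installed in compiled form; this text tells all that it offers.
- The arm moves only by the tool apply_moves, never from a script. Its argument "rows" is a list of rows, each a list of 7 numbers: the turn, a rotation vector about the tool's x, y, z in rad, then the shift along the tool's x, y, z in cm, then the gripper command: -1 is shut, 1 is fully open, values between are in proportion. A call has 1 to 20 rows; each row is the pose to reach, as a shift and turn from the pose commanded when the call began, along the tool's axes at that moment; what a row does not reach only later rows make up. A row lasts 1/8 s, in which the tool goes at most 62.5 mm and 10.7 degrees, less where a joint would pass 70% of its speed; a pose out of reach is approached as far as the arm can. A call with a gripper value outside its range is refused whole. The fingers move at their own pace and stop on an object; "squeeze" is the grip in N (left out, the last holds). Time passes only in rows, so rows that repeat a pose let the fingers close. It gives the time, the measured TCP pose, the force, the opening and the grip force at its end, in the units of the state.
- ctrl.sense(): the state, without advancing time (a new reading comes with each control period).
- optics.read_camera(name): name is "scene" or "top" or "wrist"; returns a dict with "pixels" (400x640x3 uint8, red, green, blue), "fx", "fy", "cx", "cy" (pixels), "R" (3x3) and "t" (3): a world point X has camera coordinates R X + t; the wrist camera has in their place "hand_eye" (4x4, takes a point from camera to tool coordinates, whose origin is the TCP and whose axes are the flange's). Camera axes: x right, y down, z forward; pixel columns grow to the right and rows downward; lengths in mm; the calibration is good to about 2 mm. A picture is of the moment at which its call begins: read the wrist's pose just before it. There is no depth.
- ctrl.hand_in(): hands the job in; it is judged then, once.
Trained networks look in the newest picture that a camera, given by its name, has taken for a name from the list of things; names that differ only in an ending like _2 or _b are one class to them, and where a whole thing is asked for, a point or a joint stands for the part that bears it (a point fixed in the world has none). Each returns a list of dicts, best first, with "p" (0 to 1); they miss things now and then, are a little off and sometimes report something else, mostly with a low value. They report only what shows in the picture. A call takes as long as a camera call. They do not tell look-alikes from the thing itself.
- recognise(query, camera): "bbox" ([left, top, right, bottom] as shares, 0 to 1, of the picture: columns of its width, rows of its height, round what is visible of it).
- cut_out(query, camera): "region" (400x640 bool, what is visible of it) and "bbox" ([left, top, right, bottom] as shares, 0 to 1, of the picture: columns of its width, rows of its height, round what is visible of it).
The state is a dict: "time": time; "joint_positions": joint angles; "joint_vel": joint speeds; "effort": joint torques, N m; "tool_pos": TCP position; "orientation": TCP orientation; "contact_force": force on the tool from outside, world axes, zero at the start; "moment": the same for the moment, N m; "width": finger opening in mm; "grasp_force": force on a finger pad.
Only numpy, scipy, OpenCV 4.12 (cv2) and the standard library are available. Lean on these libraries where they do the work, as an engineer would, in place of code of your own. Each camera call takes 0.05 s, during which the arm holds its last target. There are 200 camera calls.

## Working session

There is one attempt and no reset: what is moved stays moved. The work goes in short steps, Python scripts to look and compute and a tool call to move; the robot and the scene stay as the last step left them, time stands still between calls to the robot, and variables do not carry over. Pictures are saved under pics/ and viewed, at most 10 in all, crops included, and the job is handed in when it is done.

Besides the shell and the picture viewer there is one more tool, called as a command line: name --pt "numbers of a row" for each row, then --argument value for the rest. apply_moves: Moves the arm, as the interface text tells. Its arguments: {"type":"object","properties":{"rows":{"type":"array"},"squeeze":{"type":"number"}},"required":["rows"]}

```bash
mkdir -p pics; cat > h.py <<'E'
import numpy as np, cv2
from scipy.spatial.transform import Rotation as Ro
from workcell import ctrl, optics, recognise, cut_out
def cam(n):
    s=ctrl.sense(); c=optics.read_camera(n)
    if n=="wrist":
        T=np.eye(4); T[:3,:3]=Ro.from_rotvec(s["orientation"]).as_matrix(); T[:3,3]=s["tool_pos"]
        M=np.linalg.inv(T@np.array(c["hand_eye"])); c["R"],c["t"]=M[:3,:3],M[:3,3]
    c["R"]=np.array(c["R"]);c["t"]=np.array(c["t"]).ravel(); return c
def ray(c,u,v,z):
    d=c["R"].T@np.array([(u-c["cx"])/c["fx"],(v-c["cy"])/c["fy"],1]); o=-c["R"].T@c["t"]
    return o+d*(z-o[2])/d[2]
def proj(c,X):
    p=c["R"]@np.array(X,float)+c["t"]; return np.array([p[0]/p[2]*c["fx"]+c["cx"],p[1]/p[2]*c["fy"]+c["cy"]])
def save(c,f,box=None,k=1):
    im=cv2.cvtColor(c["pixels"],cv2.COLOR_RGB2BGR)
    if box: im=im[box[1]:box[3],box[0]:box[2]]
    cv2.imwrite("pics/"+f,cv2.resize(im,None,fx=k,fy=k,interpolation=cv2.INTER_CUBIC))
E
python3 - <<'E'
from h import *
print(ctrl.grasp_offset, ctrl.sense())
for n in ["top","scene"]:
    c=cam(n); save(c,n+"0.png"); print(n,-c["R"].T@c["t"],c["fx"])
    for q in ["tracker_center","dock","holder","catch_left","charger","ring_cone","tablet_stand","acrylic_drawer"]:
        for d in recognise(q,n)[:4]:
            b=np.array(d["bbox"])*[640,400,640,400]; print(q,round(d["p"],2),b.round(0), ray(c,(b[0]+b[2])/2,(b[1]+b[3])/2,5).round(0)[:2])
E
```

```text
-18.700000000000003 {'time': 0.0, 'joint_positions': array([-1.15401846e+00,  3.20302231e-01,  1.56571177e+00,  2.66313675e-05,
        1.25739648e+00, -2.00316934e-02]), 'joint_vel': array([ 4.79059316e-04, -1.37472907e-03,  3.39210801e-04, -1.11055881e-03,
       -1.11127953e-03,  7.68054830e-05]), 'effort': array([ 1.04661300e-03, -4.15515268e+01, -2.34157401e+01, -3.99515966e-05,
        8.37032043e-03, -1.21231903e-05]), 'tool_pos': array([ 243.04657899, -520.56520954,  230.463621  ]), 'orientation': array([-3.06522007e+00, -6.80297116e-01,  5.23430670e-04]), 'contact_force': array([0.23487389, 0.29812584, 0.31024802]), 'moment': array([-0.02867187, -0.03743644, -0.00514371]), 'grasp_force': 0.0, 'width': 85.51667800256138}
top [ 455.55083246  -35.24308483 1013.11700345] 504.568529485024
tracker_center 0.83 [384. 255. 409. 277.] [ 485. -171.]
tracker_center 0.65 [456. 257. 481. 283.] [ 475. -314.]
tracker_center 0.46 [421. 247. 439. 263.] [ 505. -239.]
tracker_center 0.42 [168. 231. 182. 242.] [550. 270.]
dock 0.55 [157. 206. 228. 276.] [541. 234.]
holder 0.69 [170. 218. 207. 26
[... 346 characters left out ...]
ker_center 0.62 [231. 170. 248. 181.] [ 462. -312.]
tracker_center 0.51 [254. 181. 264. 185.] [ 489. -245.]
tracker_center 0.5 [274. 179. 294. 190.] [ 486. -171.]
dock 0.22 [416. 192. 447. 214.] [506. 242.]
holder 0.81 [415. 188. 443. 215.] [501. 237.]
holder 0.36 [403. 238. 439. 271.] [724. 210.]
catch_left 0.62 [415. 190. 445. 212.] [496. 239.]
charger 0.95 [406. 238. 438. 269.] [718. 213.]
charger 0.19 [298. 215. 365. 283.] [739.   2.]
ring_cone 0.87 [239. 215. 264. 249.] [ 708. -201.]
ring_cone 0.24 [440. 191. 443. 205.] [477. 271.]
tablet_stand 0.91 [326. 175. 361. 206.] [487.  -1.]
tablet_stand 0.55 [419. 188. 443. 215.] [499. 242.]
acrylic_drawer 0.71 [298. 212. 365. 282.] [732.   1.]
```

```bash
python3 - <<'E'
from h import *
c=cam("top"); save(c,"cropT.png",(370,230,500,300),6); save(c,"cropD.png",(140,190,245,290),5.5)
for d in cut_out("tracker_center","top"):
    m=d["region"].astype(np.uint8); (x,y),(a,b),t=cv2.fitEllipse(max(cv2.findContours(m,0,1)[0],key=len)); print(round(d["p"],2),round(x,1),round(y,1),round(a,1),round(b,1),m.sum(),ray(c,x,y,7).round(1))
E
```

```text
0.85 394.0 262.9 20.9 22.2 393 [ 491.2 -167.2    7. ]
0.75 429.6 254.6 14.9 15.8 206 [ 506.5 -238.3    7. ]
0.58 466.8 272.4 21.9 23.6 439 [ 470.5 -310.     7. ]
```

View pics/top0.png

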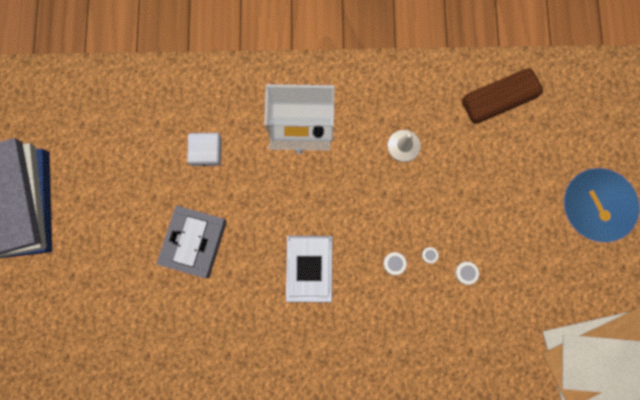

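View pics/cropT.png

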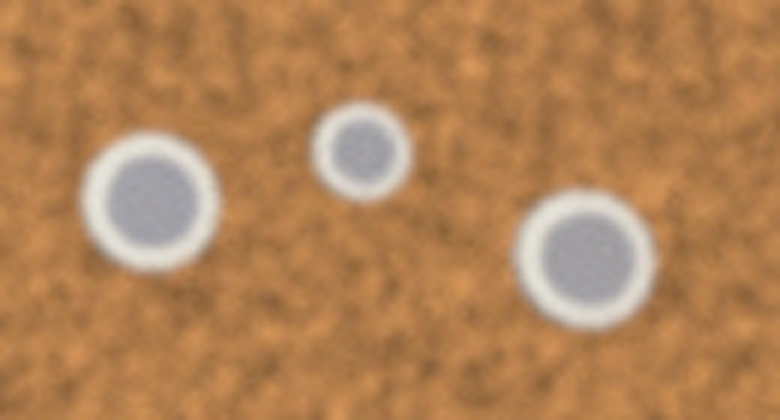

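View pics/cropD.png

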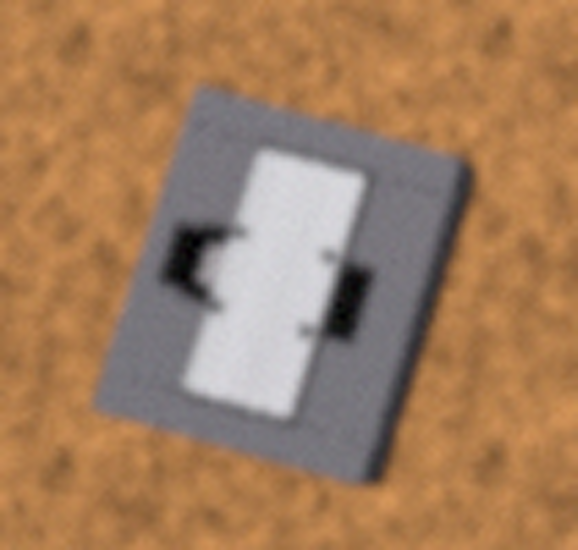

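Three look-alike discs are at (394,263), about 44 mm; (430,255), about 32 mm; and (467,272), about 46 mm. The close crop confirms the middle one at (430,255) is the smallest, so that is the tracker. The dock is at about (191,242), with the plate's long axis at roughly -17° to world x.

```bash
cat >> h.py <<'E'
def go(xyz,yaw):
    """row numbers to reach TCP xyz (mm) pointing down, tool y at yaw (deg, world)"""
    s=ctrl.sense(); R=Ro.from_rotvec(s["orientation"]); a=np.radians(yaw)
    y=np.array([np.cos(a),np.sin(a),0]); z=np.array([0,0,-1.]); T=Ro.from_matrix(np.c_[np.cross(y,z),y,z])
    print("turn",(R.inv()*T).as_rotvec().round(4),"shift cm",(R.inv().apply(np.array(xyz)-s["tool_pos"])/10).round(3),"t",round(s["time"],2))
E
python3 - <<'E'
from h import *
c=optics.read_camera("wrist"); print(np.array(c["hand_eye"]).round(3),c["fx"])
go([506.5,-238.3,160],-17)
E
```

```text
[[ 0.00000e+00 -9.59000e-01 -2.83000e-01  7.11300e+01]
 [ 1.00000e+00  0.00000e+00  1.00000e-03 -8.20000e-02]
 [-1.00000e-03 -2.83000e-01  9.59000e-01 -1.41461e+02]
 [ 0.00000e+00  0.00000e+00  0.00000e+00  1.00000e+00]] 335.420425048872
turn [ 1.000e-04  0.000e+00 -8.373e-01] shift cm [ 35.814 -14.482   7.136] t 1.05
```

apply_moves --pt "0 0 -0.837 35.8 -14.5 7.1 0.2" --pt "0 0 -0.837 35.8 -14.5 7.1 0.2" --pt "0 0 -0.837 35.8 -14.5 7.1 0.2" --pt "0 0 -0.837 35.8 -14.5 7.1 0.2" --pt "0 0 -0.837 35.8 -14.5 7.1 0.2" --pt "0 0 -0.837 35.8 -14.5 7.1 0.2" --pt "0 0 -0.837 35.8 -14.5 7.1 0.2" --pt "0 0 -0.837 35.8 -14.5 7.1 0.2" --pt "0 0 -0.837 35.8 -14.5 7.1 0.2" --pt "0 0 -0.837 35.8 -14.5 7.1 0.2" --pt "0 0 -0.837 35.8 -14.5 7.1 0.2"

```text
time: 2.42
tool_pos: [505.7, -239.2, 160.6]
orientation: [2.527, 1.866, 0.0]
contact_force: [0.2, -0.1, -0.4]
width: 51.4
grasp_force: 0.0
```

```bash
cat > disc.py <<'E'
from h import *
c=cam("wrist"); save(c,"w1.png")
for d in cut_out("tracker_center","wrist"):
    m=d["region"].astype(np.uint8); (x,y),(a,b),t=cv2.fitEllipse(max(cv2.findContours(m,0,1)[0],key=len)); X=ray(c,x,y,6); print(round(d["p"],2),round(x,1),round(y,1),"diam",np.linalg.norm(ray(c,x-b/2,y,6)-ray(c,x+b/2,y,6)).round(1),X.round(1))
s=ctrl.sense(); print(s["tool_pos"],s["width"]); go([*X[:2],30],-17)
E
python3 disc.py
```

```text
0.88 304.7 266.3 diam 45.2 [ 469.8 -310.1    6. ]
0.77 318.7 187.5 diam 31.2 [ 505.9 -238.9    6. ]
0.62 276.7 115.8 diam 45.4 [ 490.1 -168.2    6. ]
[ 505.9477125  -238.83645076  160.53976329] 51.36788892290179
turn [ 0.0004  0.0002 -0.0014] shift cm [ 6.287 -3.594 13.052] t 2.52
```

View pics/w1.png

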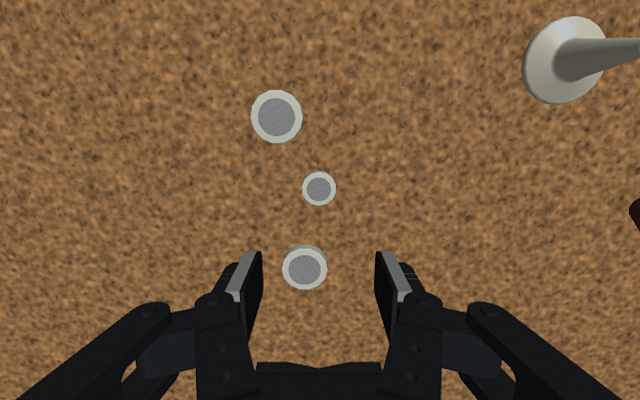

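The tracker (319,188) is right under the TCP, and both cameras agree to within 1 mm. The fingertips are at rows 252–300.

apply_moves --pt "0 0 0 0 0 5 0.15" --pt "0 0 0 0 0 9 0.15" --pt "0 0 0 0 0 12 0.15" --pt "0 0 0 0 0 14 0.15" --pt "0 0 0 0 0 15 0.15" --pt "0 0 0 0 0 15.5 0.15" --pt "0 0 0 0 0 15.8 0.15" --pt "0 0 0 0 0 15.8 0.15" --pt "0 0 0 0 0 15.8 0.15" --squeeze 20

```text
time: 3.65
tool_pos: [506.6, -238.4, 2.9]
orientation: [2.525, 1.868, 0.001]
contact_force: [-0.1, 0.0, -0.1]
width: 49.1
grasp_force: 0.0
```

apply_moves --pt "0 0 0 0 0 0 0.0" --pt "0 0 0 0 0 0 -0.15" --pt "0 0 0 0 0 0 -0.25" --pt "0 0 0 0 0 0 -0.4" --pt "0 0 0 0 0 0 -0.4" --pt "0 0 0 0 0 0 -0.4" --pt "0 0 0 0 0 0 -0.4" --squeeze 20

```text
time: 4.53
tool_pos: [506.3, -238.2, 2.5]
orientation: [2.526, 1.868, -0.0]
contact_force: [-1.6, 0.5, 4.1]
width: 30.6
grasp_force: 19.8
```

apply_moves --pt "0 0 0 0 0 -1 -0.4" --pt "0 0 0 0 0 -4 -0.4" --pt "0 0 0 0 0 -10 -0.4" --pt "0 0 0 0 0 -16 -0.4" --pt "0 0 0 0 0 -19 -0.4" --pt "0 0 0 0 0 -19 -0.4" --pt "0 0 0 0 0 -19 -0.4"

```text
time: 5.4
tool_pos: [505.5, -237.8, 191.1]
orientation: [-2.524, -1.867, 0.002]
contact_force: [1.0, 1.0, -0.2]
width: 30.3
grasp_force: 19.9
```

```bash
python3 -c "
from h import *
go([539,238,195],-17)"
```

```text
turn [-0.0023 -0.0003 -0.0003] shift cm [ 46.477 -10.722  -0.355] t 5.4
```

apply_moves --pt "0 0 0 4 -0.9 0 -0.4" --pt "0 0 0 10 -2.3 0 -0.4" --pt "0 0 0 16 -3.7 0 -0.4" --pt "0 0 0 22 -5.1 0 -0.4" --pt "0 0 0 28 -6.5 0 -0.4" --pt "0 0 0 34 -7.8 0 -0.4" --pt "0 0 0 40 -9.2 0 -0.4" --pt "0 0 0 44 -10.2 0 -0.4" --pt "0 0 0 46.5 -10.7 -0.4 -0.4" --pt "0 0 0 46.5 -10.7 -0.4 -0.4" --pt "0 0 0 46.5 -10.7 -0.4 -0.4" --pt "0 0 0 46.5 -10.7 -0.4 -0.4"

```text
time: 6.9
tool_pos: [539.8, 236.5, 195.6]
orientation: [-2.527, -1.867, 0.003]
contact_force: [-0.2, -0.3, 0.1]
width: 30.3
grasp_force: 19.9
```

```bash
python3 - <<'E'
from h import *
print(ctrl.sense()["tool_pos"],ctrl.sense()["orientation"]); c=cam("wrist"); save(c,"w2.png")
for q in ["holder","dock"]:
  for d in cut_out(q,"wrist")[:2]:
    m=d["region"].astype(np.uint8); r=cv2.minAreaRect(max(cv2.findContours(m,0,1)[0],key=len)); print(q,round(d["p"],2),m.sum(),r)
# plate: bright region
hsv=cv2.cvtColor(c["pixels"],cv2.COLOR_RGB2HSV); m=((hsv[...,1]<50)&(hsv[...,2]>150)).astype(np.uint8)
for k in sorted(cv2.findContours(m,0,1)[0],key=cv2.contourArea)[-3:]:
    print(cv2.contourArea(k),cv2.minAreaRect(k),[ray(c,*p,38).round(1)[:2].tolist() for p in cv2.boxPoints(cv2.minAreaRect(k))])
E
```

```text
[539.79696386 236.45684137 195.6184656 ] [-2.52693634 -1.86658659  0.00258201]
holder 0.63 4996 ((318.5, 196.5), (77.0, 97.0), 90.0)
holder 0.45 1833 ((319.239990234375, 353.17999267578125), (26.7286376953125, 96.87364196777344), 81.8698959350586)
dock 0.56 8621 ((319.61334228515625, 188.3149871826172), (107.5702133178711, 133.10433959960938), 88.65210723876953)
dock 0.16 5491 ((515.815185546875, 147.63465881347656), (70.17622375488281, 86.877197265625), 74.47589111328125)
3194.5 ((318.0, 272.0), (66.0, 62.0), 0.0) [[471.3, 130.6], [493.1, 195.0], [553.7, 176.4], [535.5, 110.9]]
3725.5 ((319.0, 192.5), (41.0, 96.0), 90.0) [[502.5, 262.4], [585.4, 236.9], [575.6, 199.3], [489.6, 225.7]]
3923.5 ((522.3942260742188, 146.72821044921875), (63.83591079711914, 71.24372100830078), 75.0685806274414) [[689.5, 248.2], [748.2, 246.2], [756.7, 187.8], [694.9, 189.0]]
```

View pics/w2.png

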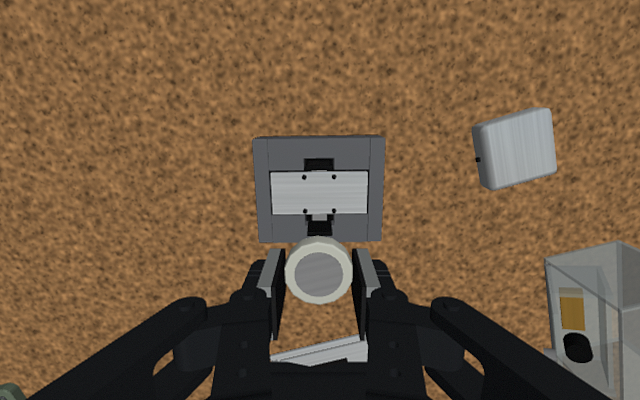

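The wrist view shows the disc gripped at (318,272). The plate spans x 270–367 and y 170–213, aligned with the image, with stops at about (304,177), (333,177), (304,211) and (333,211). I'll refine the pose with subpixel measurements.

```bash
cat > meas.py <<'E'
from h import *
from scipy.optimize import least_squares
def plate(n,sub):
    c=cam(n); g=cv2.cvtColor(c["pixels"],cv2.COLOR_RGB2GRAY).astype(float)
    x0,y0,x1,y1=sub; P=cv2.resize(c["pixels"][y0:y1,x0:x1],None,fx=8,fy=8,interpolation=cv2.INTER_LINEAR)
    h=cv2.cvtColor(P,cv2.COLOR_RGB2HSV); m=((h[...,1]<60)&(h[...,2]>160)).astype(np.uint8)
    m=cv2.morphologyEx(m,cv2.MORPH_CLOSE,np.ones((31,31)))
    k=max(cv2.findContours(m,0,1)[0],key=cv2.contourArea)[:,0]
    W=np.array([ray(c,x0+(u+.5)/8-.5,y0+(v+.5)/8-.5,38)[:2] for u,v in k])
    (cx,cy),(a,b),t=cv2.minAreaRect(W.astype(np.float32))
    def f(p):
        ca,sa=np.cos(p[2]),np.sin(p[2]); d=(W-p[:2])@np.array([[ca,-sa],[sa,ca]])
        q=np.abs(d)-[44.5,20]; return np.where(q[:,0]>q[:,1],q[:,0],q[:,1])
    r=least_squares(f,[cx,cy,np.radians(-17)],loss="soft_l1"); print(n,"plate",r.x[:2].round(2),np.degrees(r.x[2]).round(2),"cost",round(r.cost/len(W),2),a,b)
    return c,r.x
if __name__=="__main__":
    plate("top",(165,212,215,270))
    c,p=plate("wrist",(262,160,376,222))
    s=ctrl.sense(); T=Ro.from_rotvec(s["orientation"])
    h=cv2.cvtColor(c["pixels"],cv2.COLOR_RGB2HSV); m=((h[...,1]<60)&(h[...,2]>110)).astype(np.uint8); m[:236]=0;m[306:]=0;m[:,:286]=0;m[:,352:]=0
    k=max(cv2.findContours(m,0,1)[0],key=cv2.contourArea); e=cv2.fitEllipse(cv2.convexHull(k)); print("disc ellipse",e)
    for dz in (5,7,9): print(dz,T.inv().apply(ray(c,*e[0],s["tool_pos"][2]+dz)-s["tool_pos"]).round(1))
    print([proj(c,[*p[:2],z]).round(1) for z in (38,)]); go([*p[:2],60],np.degrees(p[2]))
    save(c,"w3.png",(250,130,390,310),3.3)
E
python3 meas.py
```

```text
top plate [538.22 231.24] -16.19 cost 0.24 44.40740966796875 89.93466186523438
wrist plate [538.3  231.28] -16.45 cost 0.59 39.21652603149414 87.47246551513672
disc ellipse ((318.6758728027344, 270.18426513671875), (67.57196807861328, 69.12773132324219), 35.45402908325195)
5 [ 0.3 -0.1 -5. ]
7 [ 1.3 -0.2 -7. ]
9 [ 2.4 -0.2 -9. ]
[array([318.6, 193.4])]
turn [ 0.0002  0.     -0.0106] shift cm [-6.2100e-01 -1.0000e-03  1.3639e+01] t 7.15
```

apply_moves --pt "0 0 -0.01 -0.6 0 0 -0.4" --pt "0 0 -0.01 -0.6 0 3 -0.4" --pt "0 0 -0.01 -0.6 0 7 -0.4" --pt "0 0 -0.01 -0.6 0 10.5 -0.4" --pt "0 0 -0.01 -0.6 0 12.6 -0.4" --pt "0 0 -0.01 -0.6 0 13.6 -0.4" --pt "0 0 -0.01 -0.6 0 13.6 -0.4" --pt "0 0 -0.01 -0.6 0 13.6 -0.4" --pt "0 0 -0.01 -0.6 0 13.6 -0.4"

```text
time: 8.28
tool_pos: [538.9, 232.3, 61.3]
orientation: [2.516, 1.881, 0.003]
contact_force: [0.4, 0.5, 0.4]
width: 30.8
grasp_force: 19.9
```

```bash
python3 - <<'E'
from h import *
for i in range(3): go([538.25,231.26,42],-16.4)
c=cam("wrist"); save(c,"w4.png",(200,130,440,310),3.2); print(ctrl.sense()["contact_force"],ctrl.sense()["width"])
E
```

```text
turn [ 0.0016 -0.0012 -0.0007] shift cm [-0.116 -0.036  1.932] t 8.28
turn [ 0.0016 -0.0012 -0.0007] shift cm [-0.116 -0.036  1.932] t 8.28
turn [ 0.0016 -0.0012 -0.0007] shift cm [-0.116 -0.036  1.932] t 8.28
[-0.60447641  0.01104627  0.3557865 ] 30.422723818758346
```

View pics/w4.png

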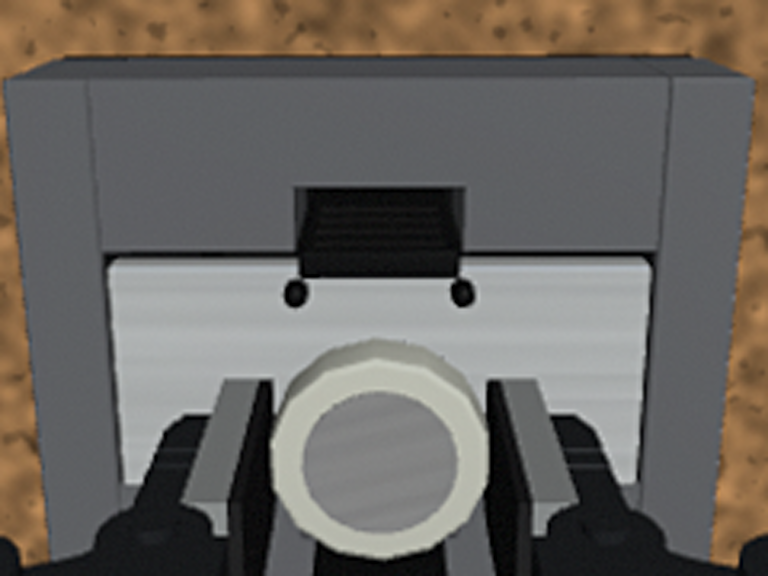

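The disc is centred over the plate between the stops, whose two far ones appear in the crop at (295,293) and (462,293). I'll lower it slowly.

apply_moves --pt "0 0 0 -0.07 0 0.6 -0.4" --pt "0 0 0 -0.07 0 1.1 -0.4" --pt "0 0 0 -0.07 0 1.5 -0.4" --pt "0 0 0 -0.07 0 1.7 -0.4" --pt "0 0 0 -0.07 0 1.8 -0.4" --pt "0 0 0 -0.07 0 1.8 -0.4" --pt "0 0 0 -0.07 0 1.8 -0.4"

```text
time: 9.2
tool_pos: [538.2, 231.4, 42.4]
orientation: [2.516, 1.881, 0.0]
contact_force: [0.2, -0.5, -0.6]
width: 30.5
grasp_force: 19.9
```

apply_moves --pt "0 0 0 0 0 0.1 -0.4" --pt "0 0 0 0 0 0.1 -0.4"

```text
time: 9.45
tool_pos: [538.1, 231.3, 41.3]
orientation: [2.516, 1.881, -0.0]
contact_force: [-0.1, 0.6, 0.3]
width: 30.4
grasp_force: 19.9
```

apply_moves --pt "0 0 0 0 0 0.05 -0.4" --pt "0 0 0 0 0 0.05 -0.4"

```text
time: 9.7
tool_pos: [538.1, 231.3, 40.8]
orientation: [2.516, 1.881, -0.0]
contact_force: [-0.5, -0.1, -0.1]
width: 30.7
grasp_force: 19.9
```

apply_moves --pt "0 0 0 0 0 0.05 -0.4" --pt "0 0 0 0 0 0.05 -0.4"

```text
time: 9.95
tool_pos: [538.2, 231.3, 40.6]
orientation: [2.516, 1.881, 0.0]
contact_force: [-0.3, -1.0, 2.2]
width: 30.7
grasp_force: 20.1
```

apply_moves --pt "0 0 0 0 0 0 -0.22" --pt "0 0 0 0 0 0 -0.2" --pt "0 0 0 0 0 0 -0.1" --pt "0 0 0 0 0 0 0.1" --pt "0 0 0 0 0 0 0.1" --pt "0 0 0 0 0 0 0.1"

```text
time: 10.7
tool_pos: [538.1, 231.3, 40.3]
orientation: [2.516, 1.881, -0.0]
contact_force: [0.4, 0.7, -0.4]
width: 46.8
grasp_force: 0.0
```

apply_moves --pt "0 0 0 0 0 -0.5 0.1" --pt "0 0 0 0 0 -2 0.1" --pt "0 0 0 0 0 -5 0.1" --pt "0 0 0 0 0 -10 0.1" --pt "0 0 0 0 0 -14 0.1" --pt "0 0 0 0 0 -14 0.1" --pt "0 0 0 0 0 -14 0.1"

```text
time: 11.58
tool_pos: [537.7, 231.2, 180.4]
orientation: [2.516, 1.881, -0.0]
contact_force: [0.1, -0.7, -0.8]
width: 46.8
grasp_force: 0.0
```

```bash
python3 - <<'E'
from h import *
c=cam("wrist"); save(c,"w5.png",(230,110,410,280),4); print(proj(c,[538.25,231.26,38]),proj(c,[538.25,231.26,47]))
for d in cut_out("tracker_center","wrist")[:2]:
    m=d["region"].astype(np.uint8); e=cv2.fitEllipse(max(cv2.findContours(m,0,1)[0],key=len)); print(round(d["p"],2),e,ray(c,*e[0],45).round(1))
for y in (73.6,-106.4): go([538.25,231.26,180],y)
E
```

```text
[319.34243786 190.91504237] [319.37631017 193.50409822]
0.81 ((319.21435546875, 193.289306640625), (36.00129699707031, 36.230712890625), 68.62496185302734) [538. 231.  45.]
0.43 ((319.4218444824219, 192.28436279296875), (73.97180938720703, 103.17597198486328), 89.92630767822266) [538.4 231.8  45. ]
turn [-2.9000e-03 -2.0000e-04 -1.5716e+00] shift cm [ 0.053  0.088 -0.085] t 11.68
turn [-2.00e-04  2.90e-03  1.57e+00] shift cm [ 0.053  0.088 -0.085] t 11.68
```

View pics/w5.png

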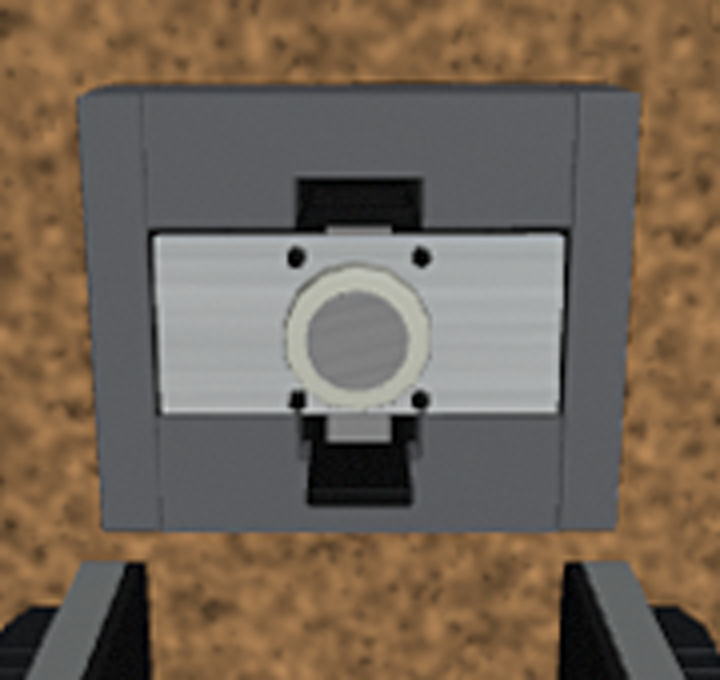

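The tracker lies centred between all four stops: the disc is at crop (358,338) and the stops' mean is (359,328), the difference being parallax. Next I'll turn 90°.

apply_moves --pt "0 0 -0.17 0 0.04 0 1" --pt "0 0 -0.34 0 0.04 0 1" --pt "0 0 -0.51 0 0.04 0 1" --pt "0 0 -0.68 0 0.04 0 1" --pt "0 0 -0.85 0 0.04 0 1" --pt "0 0 -1.02 0 0.04 0 1" --pt "0 0 -1.19 0 0.04 0 1" --pt "0 0 -1.36 0 0.04 0 1" --pt "0 0 -1.5 0 0.04 0 1" --pt "0 0 -1.571 0 0.04 0 1" --pt "0 0 -1.571 0 0.04 0 1" --pt "0 0 -1.571 0 0.04 0 1"

```text
time: 13.18
tool_pos: [538.2, 231.1, 179.6]
orientation: [-0.45, -3.108, 0.001]
contact_force: [0.5, 0.4, 0.2]
width: 85.4
grasp_force: 0.0
```

```bash
python3 - <<'E'
from h import *
go([538.25,231.26,90],73.6); optics.read_camera("wrist"); go([538.25,231.26,90],73.6); print(ctrl.sense()["joint_positions"].round(2))
E
```

```text
turn [-0.001  -0.0011 -0.0016] shift cm [-0.011  0.025  8.957] t 13.18
turn [-0.0008 -0.0007 -0.0014] shift cm [2.000e-03 1.700e-02 8.975e+00] t 13.22
[ 0.39  0.37  1.62 -0.    1.15 -0.9 ]
```

apply_moves --pt "0 0 0 0 0.02 4 1" --pt "0 0 0 0 0.02 8 1" --pt "0 0 0 0 0.02 10.5 1" --pt "0 0 0 0 0.02 12 1" --pt "0 0 0 0 0.02 13 1" --pt "0 0 0 0 0.02 13.8 1" --pt "0 0 0 0 0.02 14.3 1" --pt "0 0 0 0 0.02 14.3 1" --pt "0 0 0 0 0.02 14.3 1" --squeeze 30

```text
time: 14.35
tool_pos: [538.9, 231.6, 37.8]
orientation: [0.449, 3.108, 0.001]
contact_force: [-0.3, -1.0, 0.2]
width: 85.4
grasp_force: 0.0
```

apply_moves --pt "0 0 0 0 0 0 0.7" --pt "0 0 0 0 0 0 0.5" --pt "0 0 0 0 0 0 0.4" --pt "0 0 0 0 0 0 0.3" --pt "0 0 0 0 0 0 0.2" --pt "0 0 0 0 0 0 0.1" --pt "0 0 0 0 0 0 0.0" --pt "0 0 0 0 0 0 0.0" --pt "0 0 0 0 0 0 0.0"

```text
time: 15.48
tool_pos: [538.7, 230.9, 38.6]
orientation: [0.448, 3.109, -0.001]
contact_force: [-2.9, -3.2, 10.7]
width: 48.7
grasp_force: 31.0
```

apply_moves --pt "0 0 0 0 0 -0.1 0" --pt "0 0 0 0 0 -0.2 0" --pt "0 0 0 0 0 -0.4 0" --pt "0 0 0 0 0 -0.6 0" --pt "0 0 0 0 0 -0.6 0" --pt "0 0 0 0 0 -0.6 0"

```text
time: 16.23
tool_pos: [538.5, 231.4, 43.2]
orientation: [-0.449, -3.109, 0.0]
contact_force: [-0.1, 0.1, -2.2]
width: 48.3
grasp_force: 31.2
```

```bash
python3 - <<'E'
from h import *
s=ctrl.sense(); print({k:s[k] for k in("tool_pos","orientation","contact_force","moment","width")}); c=cam("wrist"); save(c,"w6.png")
E
```

```text
{'tool_pos': array([538.48266093, 231.44013307,  43.18743165]), 'orientation': array([-4.48932735e-01, -3.10917786e+00,  2.22030031e-04]), 'contact_force': array([-0.06546286,  0.05366393, -2.20823982]), 'moment': array([ 0.03907893, -0.02662739,  0.01856837]), 'width': 48.34162968721543}
```

View pics/w6.png

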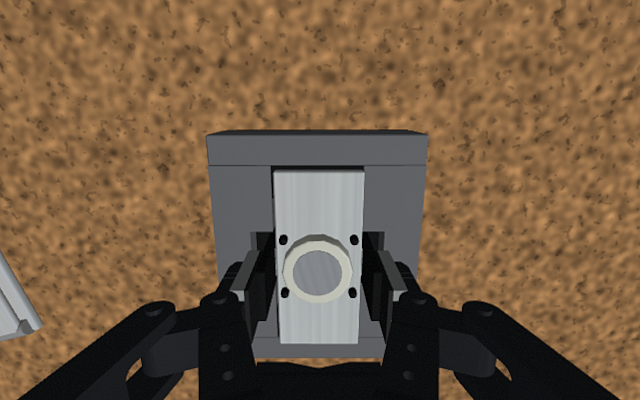

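The holder is free (the force is just its weight), both catches are fully in, and the tracker at (318,270) still lies between the stops. I'll lift the rest of the way.

apply_moves --pt "0 0 0 0 0 -0.3 0" --pt "0 0 0 0 0 -0.9 0" --pt "0 0 0 0 0 -1.7 0" --pt "0 0 0 0 0 -2.6 0" --pt "0 0 0 0 0 -3.5 0" --pt "0 0 0 0 0 -4.4 0" --pt "0 0 0 0 0 -5.3 0" --pt "0 0 0 0 0 -6.2 0" --pt "0 0 0 0 0 -7.1 0" --pt "0 0 0 0 0 -8 0" --pt "0 0 0 0 0 -8.7 0" --pt "0 0 0 0 0 -9.2 0" --pt "0 0 0 0 0 -9.5 0" --pt "0 0 0 0 0 -9.5 0" --pt "0 0 0 0 0 -9.5 0" --pt "0 0 0 0 0 -9.5 0"

```text
time: 18.27
tool_pos: [538.4, 231.4, 138.0]
orientation: [-0.449, -3.109, 0.001]
contact_force: [0.2, -0.0, -1.1]
width: 48.3
grasp_force: 31.3
```

```bash
python3 - <<'E'
from h import *
s=ctrl.sense(); print({k:s[k] for k in("tool_pos","orientation","contact_force","width","time")}); c=cam("wrist"); s=cam("scene")
a=cv2.resize(c["pixels"][120:360,180:460],(560,480)); b=cv2.resize(s["pixels"][140:240,385:475],(240,267)); b=cv2.copyMakeBorder(b,0,480-267,0,0,cv2.BORDER_CONSTANT)
cv2.imwrite("pics/w7.png",cv2.cvtColor(np.hstack([a,b]),cv2.COLOR_RGB2BGR))
E
```

```text
{'tool_pos': array([538.39078222, 231.36256889, 137.98778624]), 'orientation': array([-4.48872914e-01, -3.10886861e+00,  6.20612689e-04]), 'contact_force': array([ 0.17923891, -0.01453265, -1.07792009]), 'width': 48.30068670018418, 'time': 18.275}
```

View pics/w7.png

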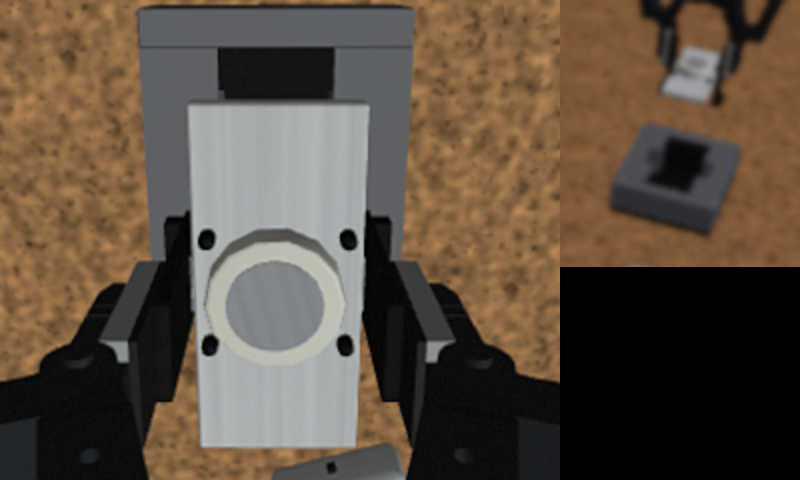

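The holder hangs level about 10 cm above the dock, with the tracker between the stops at (275,300). I'm handing it in.

```bash
python3 -c "
from h import *
print(ctrl.hand_in())"
```

```text
the job is handed in; nothing more can be done
None
```

The job is handed in: the tracker lies centred on the plate, and the arm is holding the holder level by its pinched catches, about 10 cm above its seat in the dock.

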